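Open the UV-ozone cleaner's sample tray

TASK

The cleaning run is over: open the UV-ozone cleaner so that the substrates can be taken out. Switch its lamp off by pressing down the raised front end of the rocker switch on the control deck, and push the capped amber jar aside along the bench to where the tray will not touch it; then hook a fingertip behind the lip of the tray's pull (from inside the channel, without pinching the lip) and draw the tray smoothly out to its stop, so that the substrate carrier on it does not slide about. Lift nothing, keep the jar upright and off the cleaner, and leave everything else where it stands.

Things in the scene. Friction and masses are not known exactly. Their poses are not given: they have to be found in the camera images.
- cleaner: UV-ozone cleaner, fixed white instrument 300 wide, 300 deep. Origin at bench level under the middle of its front face (which faces the robot, turned up to 0.2 rad); x into the machine, y to its left seen from the robot, z up. Control deck 86 high over the first 100 behind the face, then the lamp housing, 150 high. The tray leaves through the face below the deck.
- tray (a joint): How far the sample tray is out along the cleaner's -x (m): 0 shut, 0.13 at its end stop; starts within 0.006 of shut. About 2.5 N of friction, stays as left. When shut one sees its aluminium seal panel (188 wide, 27 to 67 above the bench, front 10 ahead of the face) and the pull before it. The tray sweeps 188 wide; its front goes from 60 (shut) to 190 (out) ahead of the face.
- lip (a point): On the tray: middle of the lip's inner top edge, 50 ahead of the face when shut, 52 above the bench; axes as the cleaner's. The lip, front wall of the pull, is upright, 120 wide, 10 thick (from here away from the machine; the outer 5 end 4 lower). Behind it is a channel open above and at its ends, 40 wide up to the seal panel, its bottom 31 above the bench.
- rocker (a joint): Lamp rocker switch (rad): -0.2 lamp on (front end, nearer the robot, raised), +0.2 off (front end pressed down). Stays as left; 2 to 3 N on the front half moves it. Flat, black, 44 long along the cleaner's x, 26 wide, pivot in its middle at cleaner x 0.050, y -0.095. Top 94 above the bench at the middle, raised end 98, pressed end 90; deck around it 86.
- rocker_front (a point): Point on the rocker's top, middle of the front half, 14 in front of the pivot: where to press (it tilts with the rocker).
- jar_mid (a point): Centre, half-way up, of the amber glass jar with white cap, diameter 64, 72 high, 0.14 to 0.28 kg, on the bench 125 to 150 ahead of the cleaner's face, in the tray's way. Bench at its distance from the face is free on both sides of the tray's path: the jar's centre may go 190 either way from the cleaner's middle line before it meets another thing.
- carrier_mid (a point): Centre of the substrate carrier, a loose steel plate 90 x 90 x 5 with four glass substrates, lying loose on the tray's stage (34 above the bench), inside the machine until the tray is drawn; about 125 behind lip.
- wash_bottle: Bystander: white wash bottle with red cap and spout, diameter 68, 190 high, on the bench to the left; origin under its middle.
- reagent_bottle: Bystander: clear bottle with black cap, diameter 52, 115 high, on the bench to the right; origin under its middle.
- beaker: Bystander: small glass beaker, diameter 60, 72 high, on the bench left of the cleaner's front; origin under its middle.
- petri_dish: Bystander: covered Petri dish, diameter 94, 14 high, on the bench to the right, nearer the robot; origin under its middle.
- vial: Bystander: small amber vial with black cap, diameter 24, 52 high, close beside the tray's pull on the left, just clear of the tray's path; origin under its middle.
- tweezers: Bystander: steel tweezers, 115 long, lying on the bench to the left, nearer the robot; origin under their middle.
Mind the look-alikes: they are no part of the job. What is shaped like the part that bears jar_mid but yellow is not meant.

How it is judged (in metres and radians):
At the end, for the whole second after the job is handed in: Tray out to its stop (above 0.124 of 0.13 m) and at rest; rocker off (above 0.12 rad); jar upright and at rest on the bench, not touching the cleaner or tray; carrier flat on the stage, within 20 mm of the stage's middle (value of joint tray above 0.124 m and velocity of joint tray below 0.005 m/s and value of joint rocker above 0.12 rad and angle between jar_mid's own z axis and vertical below 0.1 rad and height (world z) of jar_mid below 0.042 m and linear speed of jar below 0.01 m/s and contact force between jar and cleaner below 0.1 N and not (x of carrier_mid in the frame of lip below 0.105 m or x of carrier_mid in the frame of lip above 0.145 m or y of carrier_mid in the frame of lip below -0.02 m or y of carrier_mid in the frame of lip above 0.02 m or z of carrier_mid in the frame of lip above -0.009 m)).
It fails at once if the tray was drawn more than 15 mm out while the lamp was still on (value of joint tray above 0.015 m and value of joint rocker below 0.1 rad).
It fails at once if the jar was struck by the tray, pushed against the cleaner, lifted or tipped (contact force between jar and cleaner above 0.5 N or height (world z) of jar_mid above 0.048 m or angle between jar_mid's own z axis and vertical above 0.3 rad).
It fails at once if the lip was pinched or pushed from its outer face (contact force between the fingers and lip_outer_face above 2 N).
It fails at once if the substrate carrier slid more than 20 mm off the middle of the stage or was lifted (x of carrier_mid in the frame of lip below 0.105 m or x of carrier_mid in the frame of lip above 0.145 m or y of carrier_mid in the frame of lip below -0.02 m or y of carrier_mid in the frame of lip above 0.02 m or z of carrier_mid in the frame of lip above -0.009 m).
It fails at once if a bystander was moved by more than 20 mm (distance of any of wash_bottle, reagent_bottle, beaker, petri_dish, vial, tweezers from where it was at the start of the episode above 0.02 m).
It also fails if it takes over 61 s, if anything falls off the work surface, if the arm or the gripper's body presses on something with over 40 N, if the wrist force passes 120 N, or if a joint passes its speed limit or range.

ROBOT

A 6-joint arm with a two-finger parallel gripper is mounted at the origin on the work surface. World frame = base frame: x ahead of the robot, y to its left, z up, the work surface at z = 0. Lengths are in mm, angles in rad, forces in N, time in s.
With the tool pointing down it reaches from about 200 to 875 mm from the base axis. Payload 3.4 kg.
Tool frame: the origin (TCP) lies on the centre line of the jaws, within the pads' length; the fingertips stand 8 mm ahead of it and the grasp point (between the pads) lies 11 mm behind it (manip.tip_reach is the distance from the TCP to the fingertips, in mm); z points along the fingers, y is the direction in which the jaws open and shut (so a half turn about z gives the same grasp; the last joint's range is limited). The gripper opens to 94 mm and grips with 3 to 60 N. Pads are 16 mm wide; open, the fingers measure 119 mm over their backs; the gripper's body (75 mm by 177 mm) begins 78 mm behind the grasp point.
Start: joints at [-0.121, 0.276, 1.505, -0, 1.361, -0.121], TCP at [575.034, -0.01, 213.493] pointing down, gripper open.
Joint ranges: [-2.89, 2.89], [-0.75, 2.08], [0.22, 2.7], [-1.18, 4.32], [0.11, 2.71], [-2.7, 2.7]. Speed limits (rad/s): [2.57, 2.57, 3.14, 3.14, 3.14, 3.14].

INTERFACE

Orientations are given as a unit quaternion [w, x, y, z].
In Python, from rig import manip, camera, camera_params gives the robot as it stands.
- The arm moves only by the shell command python3 -m jog 'ROWS' [FORCE]. ROWS is JSON, a list of rows, each a list of 3 entries, a list of its own where there are three numbers: the shift along the tool's x, y, z in mm, then the turn, a rotation vector about the tool's x, y, z in degrees, then the opening, from -1 (shut) to 1 (fully open), so that 0 is half open. In form: [[[x, y, z], [wx, wy, wz], claw], ...]. A call has exactly 8 rows; each row is the pose to reach, as a shift and turn from the pose commanded when the call began, along the tool's axes at that moment; what a row does not reach only later rows make up. A row lasts 1/8 s, in which the tool goes at most 62.5 mm and 10.7 degrees, less where a joint would pass 70% of its speed; a pose out of reach is approached as far as the arm can. A call with a gripper value outside its range is refused whole. The fingers move at their own pace and stop on an object; FORCE is the grip in N (left out, the last holds). Time passes only in rows, so rows that repeat a pose let the fingers close, or fill a call up. It gives the time, the measured TCP pose, the force and the opening at its end, in the units of the state.
- manip.state(): the state, without advancing time (a new reading comes with each control period).
- camera(name): name is "scene" or "side" or "wrist"; returns the picture (420x560x3 uint8, red, green, blue); there is no depth.
- camera_params(name): a dict with "fx", "fy", "cx", "cy" (pixels), "k1" (the pictures are not rectified: a ray, as slopes to the right and down, at radius r is drawn at 1 + k1 r^2 times it, then the intrinsics apply), "xyz" and "rotation" of the camera in the world; the wrist camera has in their place "hand_eye" (4x4, takes a point from camera to tool coordinates, whose origin is the TCP and whose axes are the flange's). Camera axes: x right, y down, z forward; pixel columns grow to the right and rows downward; lengths in mm; the calibration is good to about 2 mm. A picture is of the moment at which its call begins: read the wrist's pose just before it. camera_params takes no time and is no camera call.
- manip.job_done(): hands the job in, once; it reports no verdict.
The state is a dict: "time": time; "qpos": joint angles; "qvel": joint speeds; "effort": joint torques, N m; "tcp_pos": TCP position; "eef_rot": TCP orientation; "contact_force": force on the tool from outside, world axes, zero at the start; "torque": the same for the moment, N m; "grip_width": finger opening in mm.
Only numpy, scipy, OpenCV 4.12 (cv2) and the standard library are available. Lean on these libraries where they do the work, as an engineer would, in place of code of your own. Each camera call takes 0.05 s, during which the arm holds its last target.

## Working session

There is one attempt and no reset: what is moved stays moved. The work goes in short steps, Python scripts to look and compute and a shell command to move; the robot and the scene stay as the last step left them, time stands still between calls to the robot, and variables do not carry over. Pictures are saved under pics/ and viewed, and the job is handed in when it is done.

```bash
ls; mkdir -p pics
python3 - <<'E'
from rig import manip,camera,camera_params
import cv2
print(manip.state())
for n in ["scene","side","wrist"]:
    print(n,camera_params(n)); cv2.imwrite(f"pics/{n}0.png",camera(n)[:,:,::-1])
E
```

```text
pics
{'time': 0.0, 'qpos': array([-1.21004483e-01,  2.76569183e-01,  1.50611180e+00, -3.22139305e-05,
        1.36067222e+00, -1.21009726e-01]), 'qvel': array([ 1.09120603e-03, -6.80813319e-04,  3.30702407e-04,  7.82332267e-04,
       -9.78713605e-05, -2.13810096e-04]), 'effort': array([ 1.66144628e-04, -4.04588020e+01, -2.37234324e+01,  7.02253589e-02,
        3.46444664e-02, -1.77189750e-04]), 'tcp_pos': array([5.74457156e+02, 4.59077885e-02, 2.12627939e+02]), 'eef_rot': array([-6.83325460e-04,  7.07102268e-01,  7.07110746e-01, -5.55161502e-04]), 'contact_force': array([-0.06566493,  0.36201901,  0.51437682]), 'torque': array([0.01639312, 0.06680347, 0.02063959]), 'grip_width': 94.41629496001111}
scene {'fx': 468.8123709506537, 'fy': 468.8123709506537, 'cx': 274.7226465017185, 'cy': 209.34408803532014, 'k1': -0.05842192349372545, 'xyz': array([ 828.22090709, -425.95573425,  916.53168641]), 'rotation': array([-0.26319626,  0.91930203,  0.28247079, -0.07630049])}
side {'fx': 492.4724561216685, 'fy': 492.4724561216685, 'cx': 266.85872576477084, 'cy': 216.45182456586278, 'k1': 0.027140141174569803, 'xyz': array([ 360.7062882 , -755.37108647,  701.00512868]), 'rotation': array([-0.43853798,  0.88966295, -0.11816708,  0.04712549])}
wrist {'fx': 326.3453569951305, 'fy': 326.3453569951305, 'cx': 280.3583721192301, 'cy': 213.8066551247708, 'k1': 0.0036547385059029175, 'hand_eye': array([[-1.16192740e-03, -9.69393451e-01, -2.45509649e-01,
         6.98727097e+01],
       [ 9.99999234e-01, -1.02161139e-03, -6.98885458e-04,
        -7.06623908e-01],
       [ 4.26679533e-04, -2.45510273e-01,  9.69393895e-01,
        -1.71371188e+02],
       [ 0.00000000e+00,  0.00000000e+00,  0.00000000e+00,
         1.00000000e+00]])}
```

View pics/scene0.png

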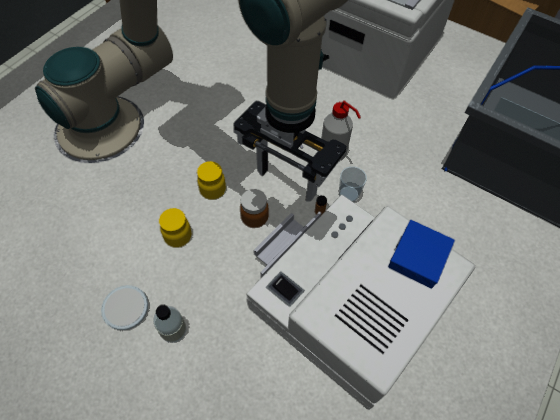

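View pics/side0.png

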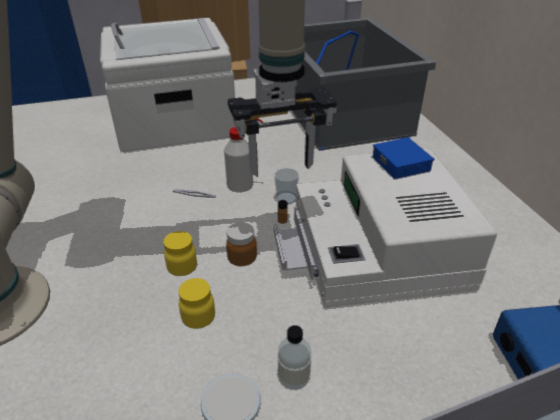

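View pics/wrist0.png

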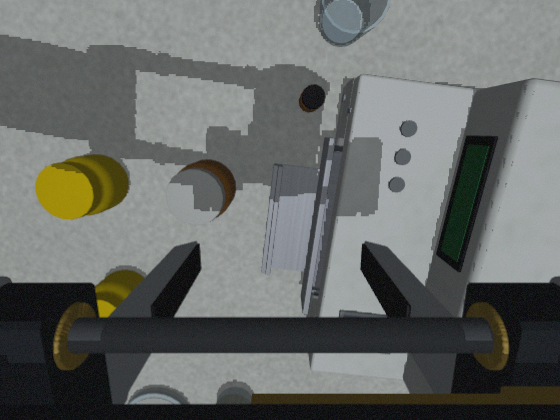

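The capped amber jar shows at scene (254,207), side (241,243) and wrist (200,193). The yellow jars at scene (210,180) and (174,227) are look-alikes. Next I enlarge the views to confirm this and to measure.

```bash
cat > h.py <<'E'
import numpy as np, cv2
from scipy.spatial.transform import Rotation as R
from rig import manip,camera,camera_params
def q2R(q): return R.from_quat([q[1],q[2],q[3],q[0]]).as_matrix()
def cam(n,st=None):
    p=camera_params(n)
    if n=="wrist":
        T=np.array(p["hand_eye"]); Rt=q2R(st["eef_rot"]); Rc=Rt@T[:3,:3]; c=Rt@T[:3,3]+st["tcp_pos"]
    else: Rc=q2R(p["rotation"]); c=np.array(p["xyz"])
    return p,Rc,c
def ray(C,uv):
    p,Rc,c=C; d=np.array([(uv[0]-p["cx"])/p["fx"],(uv[1]-p["cy"])/p["fy"]]); s=d.copy()
    for _ in range(10): s=d/(1+p["k1"]*(s@s))
    v=Rc@np.array([s[0],s[1],1]); return c,v/np.linalg.norm(v)
def onz(C,uv,z):
    c,v=ray(C,uv); return c+v*(z-c[2])/v[2]
def proj(C,P):
    p,Rc,c=C; q=Rc.T@(np.array(P)-c); s=q[:2]/q[2]; s=s*(1+p["k1"]*(s@s)); return s*p["fx"]+[p["cx"],p["cy"]]
def tri(L):
    A=np.zeros((3,3));b=np.zeros(3)
    for C,uv in L:
        c,v=ray(C,uv);M=np.eye(3)-np.outer(v,v);A+=M;b+=M@c
    return np.linalg.solve(A,b)
def crop(src,dst,x0,y0,x1,y1,k):
    im=cv2.imread(src)[y0:y1,x0:x1]; cv2.imwrite(dst,cv2.resize(im,None,fx=k,fy=k,interpolation=cv2.INTER_CUBIC))
E
python3 - <<'E'
from h import *
crop("pics/scene0.png","pics/c1.png",230,170,430,320,4)
crop("pics/side0.png","pics/c2.png",210,170,400,305,4)
crop("pics/wrist0.png","pics/c3.png",150,60,490,320,2.3)
E
```

```text
(no output)
```

View pics/c1.png

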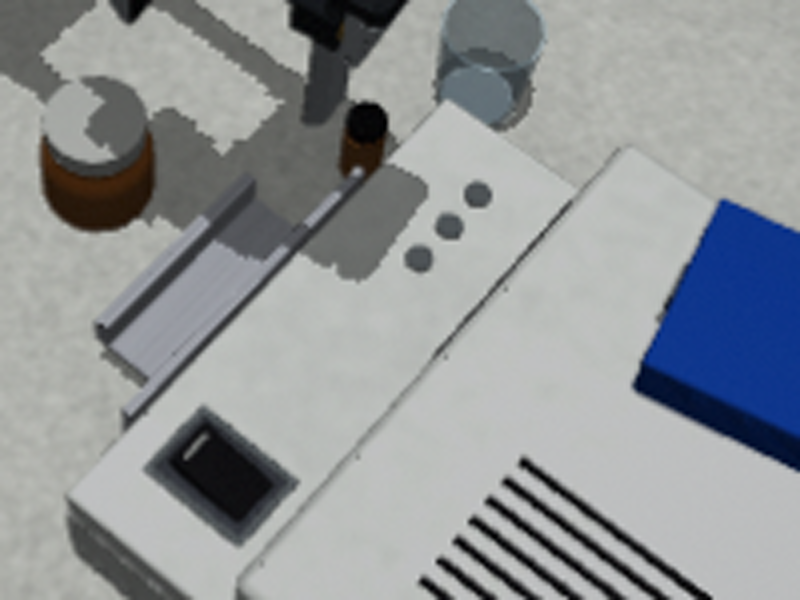

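View pics/c2.png

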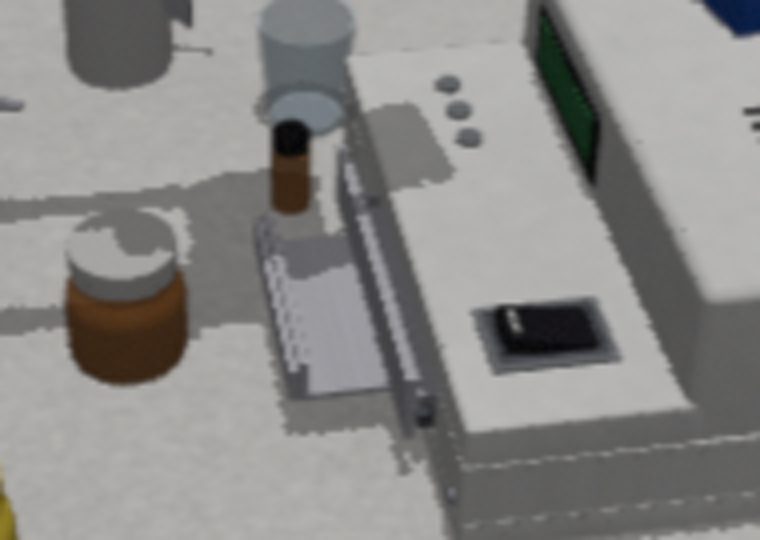

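View pics/c3.png

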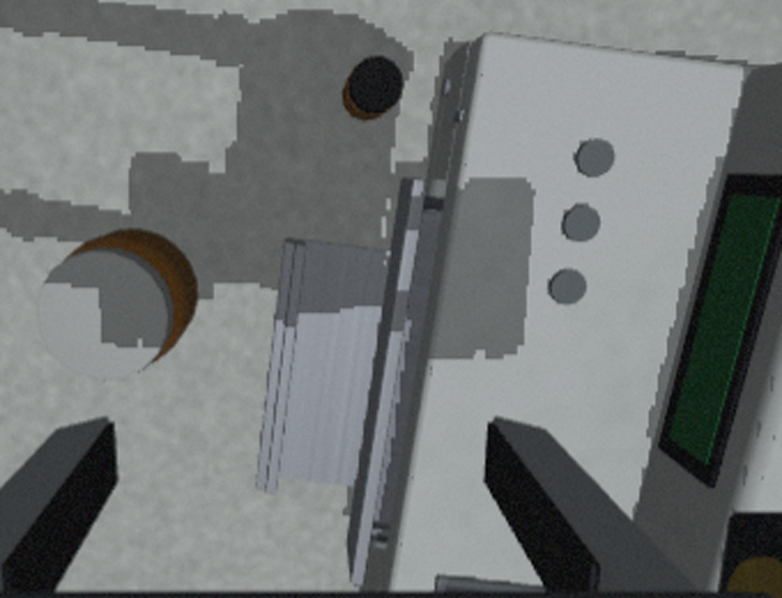

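The crops confirm that the amber jar is the only one with a white cap. Now I work out positions.

Run:
```python
from h import *
np.set_printoptions(precision=1,suppress=True)
st=manip.state(); W=cam("wrist",st);S=cam("scene");D=cam("side")
f=lambda C,o,k:(lambda x,y:(x/k+o[0],y/k+o[1]))
s=f(S,(230,170),4);d=f(D,(210,170),4);w=f(W,(150,60),2.3)
FR=[onz(S,s(68,497),86),onz(D,d(463,433),86)]; FL=[onz(S,s(447,100),86),onz(D,d(349,58),86),onz(W,w(485,35),86)]
print("FR",*FR);print("FL",*FL)
fr=np.mean(FR,0);fl=np.mean(FL,0);e=fl-fr;print(np.linalg.norm(e)); y=e/np.linalg.norm(e);x=np.array([y[1],-y[0],0]);print("yaw",np.arctan2(x[1],x[0]))
o=(fr+fl)/2;o[2]=0;print("origin",o)
T=np.eye(3);T[:,0]=x;T[:,1]=y
np.save("o.npy",o);np.save("T.npy",T)
def show(n,P): print(n,P,"cl",T.T@(P-o))
show("rock",onz(S,s(222,473),94));show("rock",onz(D,d(549,330),94))
show("lipR",onz(S,s(108,338),52));show("lipR",onz(W,w(272,490),52));show("lipL",onz(S,s(255,185),52));show("lipL",onz(W,w(302,242),52))
show("jar",onz(S,s(95,118),72));show("jar",onz(D,d(121,240),72));show("jar",onz(W,w(104,315),72))
show("vial",onz(S,s(367,122),52));show("vial",onz(D,d(291,137),52));show("vial",onz(W,w(377,85),52))
for n,uv,z in [("petri",(125,307),14),("reag",(163,313),115),("beaker",(352,175),72),("wash",(341,112),190),("yel1",(210,170),72),("yel2",(172,217),72)]: show(n,onz(S,uv,z))
P=o+T@np.array([36,-95,97]);print("rockerfront",P)
```

```text
FR [ 607.7 -179.9   86. ] [ 604.1 -181.    86. ]
FL [643.6 115.2  86. ] [643.8 112.9  86. ] [642.1 115.9  86. ]
297.4489769187457
yaw -0.12563206196852822
origin [624.5 -32.9   0. ]
rock [ 662.5 -132.    94. ] cl [ 50.1 -93.6  94. ]
rock [ 661.4 -136.5   94. ] cl [ 49.6 -98.2  94. ]
lipR [565.2 -88.2  52. ] cl [-52.  -62.3  52. ]
lipR [560.  -81.4  52. ] cl [-57.9 -56.2  52. ]
lipL [577.8  31.1  52. ] cl [-54.3  57.6  52. ]
lipL [574.4  36.5  52. ] cl [-58.4  62.6  52. ]
jar [489.9   7.3  72. ] cl [-138.6   23.    72. ]
jar [490.7   8.   72. ] cl [-137.9   23.8   72. ]
jar [490.5   7.9  72. ] cl [-138.1   23.7   72. ]
vial [606.9  99.8  52. ] cl [-34.2 129.4  52. ]
vial [605.1  95.   52. ] cl [-35.3 124.4  52. ]
vial [605.8 101.8  52. ] cl [-35.4 131.3  52. ]
petri [ 401.6 -320.    14. ] cl [-185.2 -312.8   14. ]
reag [ 513.  -301.5  115. ] cl [ -77.  -280.5  115. ]
beaker [632.9 183.9  72. ] cl [-18.9 216.1  72. ]
wash [561.5 229.5 190. ] cl [-95.4 252.4 190. ]
yel1 [363.5  16.3  72. ] cl [-265.1   16.1   72. ]
yel2 [ 373.5 -125.2   72. ] cl [-237.5 -123.    72. ]
rockerfront [ 648.3 -131.7   97. ]
```

Jar, cleaner corners and rocker agree across the views to about 2–4 mm, giving a cleaner yaw of about -0.126 rad. The rocker comes first. I shut the gripper, yaw it into line with the cleaner, and go above the rocker front. I aim about 20 mm ahead of the pivot so the 25 mm thick tip stays clear of it.

```bash
python3 -m jog '[[[-20,10,5],[0,0,1],-1],[[-50,25,15],[0,0,2],-1],[[-85,43,30],[0,0,4],-1],[[-115,58,45],[0,0,6],-1],[[-131,67,60],[0,0,7.2],-1],[[-131,67,80],[0,0,7.2],-1],[[-131,67,92],[0,0,7.2],-1],[[-131,67,92],[0,0,7.2],-1]]' 20
python3 - <<'E'
from h import *
np.set_printoptions(precision=2,suppress=True)
st=manip.state();print(st["tcp_pos"],st["grip_width"],st["contact_force"]);o=np.load("o.npy");T=np.load("T.npy");print(T.T@(st["tcp_pos"]-o), T.T@q2R(st["eef_rot"]))
for n in ["scene","side"]:cv2.imwrite(f"pics/{n}1.png",camera(n)[:,:,::-1])
a=cv2.imread("pics/scene1.png")[190:350,200:400];b=cv2.imread("pics/side1.png")[150:310,270:470]
cv2.imwrite("pics/d1.png",cv2.resize(np.hstack([a,b]),None,fx=2,fy=2,interpolation=cv2.INTER_CUBIC))
E
```

```text
time: 1.15
tcp_pos: [641.2, -130.6, 120.3]
eef_rot: [-0.001, 0.75, 0.661, -0.001]
contact_force: [-0.8, -0.0, 0.3]
grip_width: 17.5
[ 641.25 -130.64  120.29] 17.459510316066766 [-0.76 -0.04  0.28]
[ 28.83 -94.88 120.29] [[-0.  1. -0.]
 [ 1.  0.  0.]
 [ 0. -0. -1.]]
```

View pics/d1.png

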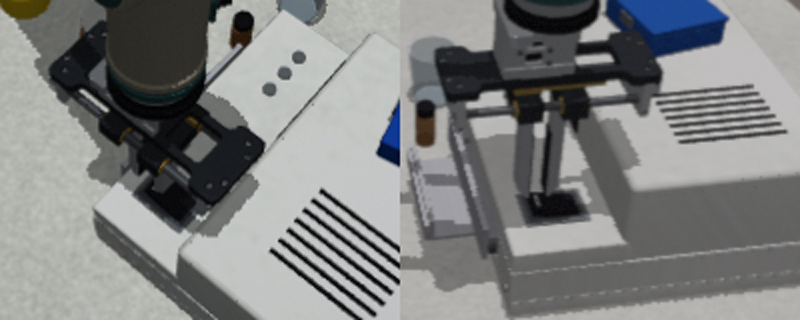

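The fingertips stand above the front half of the rocker and are still closing. I press down now.

```bash
python3 -m jog '[[[0,0,0],[0,0,0],-1],[[0,0,4],[0,0,0],-1],[[0,0,8],[0,0,0],-1],[[0,0,12],[0,0,0],-1],[[0,0,15],[0,0,0],-1],[[0,0,18],[0,0,0],-1],[[0,0,20],[0,0,0],-1],[[0,0,21],[0,0,0],-1]]'
```

```text
time: 2.25
tcp_pos: [641.7, -131.0, 100.4]
eef_rot: [-0.0, 0.75, 0.661, -0.0]
contact_force: [-1.4, 1.0, 2.3]
grip_width: 0.3
```

```bash
python3 -m jog '[[[0,0,0.5],[0,0,0],-1],[[0,0,1],[0,0,0],-1],[[0,0,1.5],[0,0,0],-1],[[0,0,2],[0,0,0],-1],[[0,0,2.5],[0,0,0],-1],[[0,0,3],[0,0,0],-1],[[0,0,3],[0,0,0],-1],[[0,0,3],[0,0,0],-1]]'
```

```text
time: 3.25
tcp_pos: [641.9, -131.0, 98.6]
eef_rot: [0.0, 0.75, 0.661, 0.0]
contact_force: [-3.9, 0.3, 6.1]
grip_width: 0.5
```

```bash
python3 -m jog '[[[0,0,1],[0,0,0],-1],[[0,0,1],[0,0,0],-1],[[0,0,-10],[0,0,0],-1],[[0,-10,-25],[0,0,0],-0.8],[[10,-50,-40],[0,0,0],-0.3],[[25,-90,-50],[0,0,0],-0.2],[[40,-130,-50],[0,0,0],-0.2],[[45,-167,-50],[0,0,0],-0.2]]'
python3 - <<'E'
from h import *
np.set_printoptions(precision=2,suppress=True)
st=manip.state();print(st["grip_width"]);o=np.load("o.npy");T=np.load("T.npy");print(T.T@(st["tcp_pos"]-o))
for n in ["scene","side"]:cv2.imwrite(f"pics/{n}2.png",camera(n)[:,:,::-1])
a=cv2.imread("pics/scene2.png")[190:350,200:400];b=cv2.imread("pics/side2.png")[150:310,210:410]
cv2.imwrite("pics/d2.png",cv2.resize(np.hstack([a,b]),None,fx=2,fy=2,interpolation=cv2.INTER_CUBIC))
a=cv2.imread("pics/side2.png")[230:280,320:380];b=cv2.imread("pics/side0.png")[230:280,320:380]
cv2.imwrite("pics/d3.png",cv2.resize(np.hstack([b,a]),None,fx=6,fy=6,interpolation=cv2.INTER_CUBIC))
E
```

```text
time: 4.25
tcp_pos: [480.7, -64.6, 148.3]
eef_rot: [0.001, 0.75, 0.662, 0.001]
contact_force: [0.6, -0.0, -0.0]
grip_width: 37.4
37.439559656843414
[-138.7   -49.48  148.29]
```

View pics/d2.png

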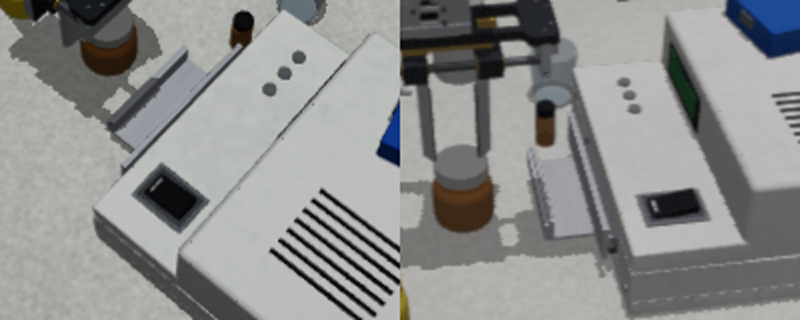

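View pics/d3.png

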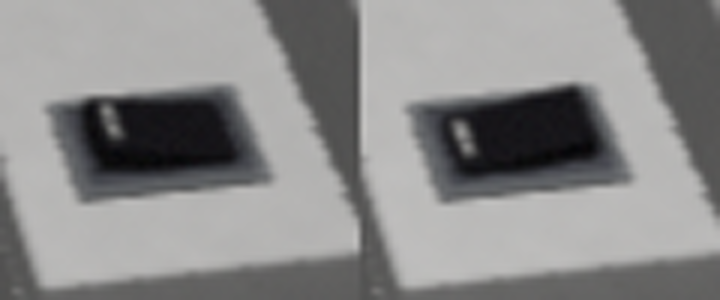

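The rocker's front end is now down and its back end raised. The fingers, 37 mm apart, stand on the right side of the jar. I lower them.

```bash
python3 -m jog '[[[0,0,20],[0,0,0],-0.2],[[0,0,45],[0,0,0],-0.2],[[0,0,70],[0,0,0],-0.2],[[0,0,95],[0,0,0],-0.2],[[0,0,112],[0,0,0],-0.2],[[0,0,124],[0,0,0],-0.2],[[2,0,126],[0,0,0],-0.2],[[6,0,126],[0,0,0],-0.2]]'
python3 - <<'E'
from h import *
for n in ["scene","side"]:cv2.imwrite(f"pics/{n}3.png",camera(n)[:,:,::-1])
a=cv2.imread("pics/scene3.png")[120:300,180:380];b=cv2.imread("pics/side3.png")[140:320,150:350]
cv2.imwrite("pics/d4.png",cv2.resize(np.hstack([a,b]),None,fx=2,fy=2,interpolation=cv2.INTER_CUBIC))
E
```

```text
time: 5.35
tcp_pos: [483.4, -59.6, 21.9]
eef_rot: [0.0, 0.75, 0.661, 0.0]
contact_force: [0.7, 0.7, 0.3]
grip_width: 37.5
```

View pics/d4.png

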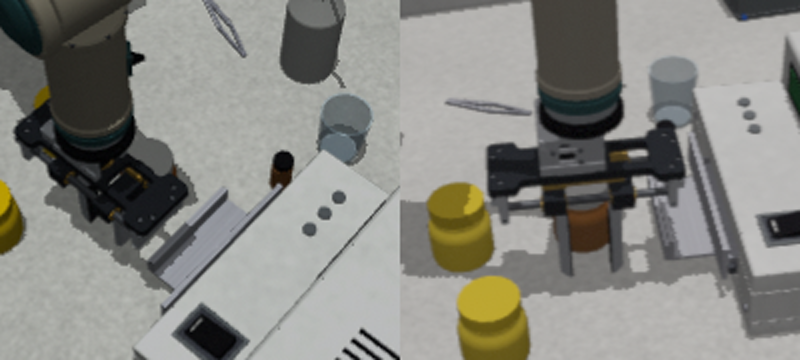

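```bash
python3 -m jog '[[[10,0,0],[0,0,0],-0.2],[[20,0,0],[0,0,0],-0.2],[[26,0,0],[0,0,0],-0.2],[[31,0,0],[0,0,0],-0.2],[[36,0,0],[0,0,0],-0.2],[[41,0,0],[0,0,0],-0.2],[[47,0,0],[0,0,0],-0.2],[[53,0,0],[0,0,0],-0.2]]'
python3 -m jog '[[[7,0,0],[0,0,0],-0.2],[[14,0,0],[0,0,0],-0.2],[[21,0,0],[0,0,0],-0.2],[[28,0,0],[0,0,0],-0.2],[[35,0,0],[0,0,0],-0.2],[[42,0,0],[0,0,0],-0.2],[[48,0,0],[0,0,0],-0.2],[[52,0,0],[0,0,0],-0.2]]'
python3 - <<'E'
from h import *
for n in ["scene","side"]:cv2.imwrite(f"pics/{n}4.png",camera(n)[:,:,::-1])
a=cv2.imread("pics/scene4.png")[100:280,190:390];b=cv2.imread("pics/side4.png")[120:300,170:370]
cv2.imwrite("pics/d5.png",cv2.resize(np.hstack([a,b]),None,fx=2,fy=2,interpolation=cv2.INTER_CUBIC))
E
```

```text
time: 6.45
tcp_pos: [489.5, -6.6, 21.5]
eef_rot: [0.0, 0.75, 0.661, 0.0]
contact_force: [-0.4, -0.7, -0.3]
grip_width: 37.8
time: 7.45
tcp_pos: [495.9, 45.1, 21.5]
eef_rot: [0.0, 0.75, 0.661, 0.0]
contact_force: [-0.2, -0.9, 0.8]
grip_width: 37.4
```

View pics/d5.png

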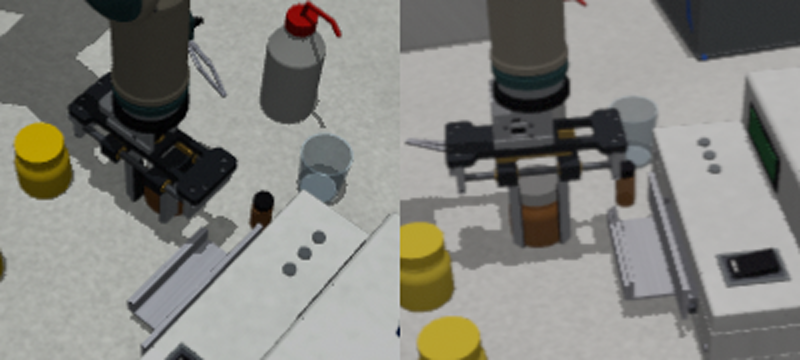

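The jar is cradled between the fingers and upright, so I keep pushing.

```bash
python3 -m jog '[[[4,0,0],[0,0,0],-0.2],[[11,0,0],[0,0,0],-0.2],[[19,0,0],[0,0,0],-0.2],[[27,0,0],[0,0,0],-0.2],[[35,0,0],[0,0,0],-0.2],[[43,0,0],[0,0,0],-0.2],[[49,0,0],[0,0,0],-0.2],[[52,0,0],[0,0,0],-0.2]]'
python3 -m jog '[[[0,0,0],[0,0,0],-0.2],[[-6,0,0],[0,0,0],-0.2],[[-20,0,0],[0,0,0],-0.3],[[-35,0,-10],[0,0,0],-0.4],[[-50,0,-30],[0,0,0],-0.6],[[-75,0,-60],[0,0,0],-0.8],[[-95,20,-90],[0,0,0],-1],[[-114,50,-110],[0,0,0],-1]]'
python3 - <<'E'
from h import *
np.set_printoptions(precision=2,suppress=True)
st=manip.state();o=np.load("o.npy");T=np.load("T.npy");print(T.T@(st["tcp_pos"]-o))
for n in ["scene","side"]:cv2.imwrite(f"pics/{n}5.png",camera(n)[:,:,::-1])
a=cv2.imread("pics/scene5.png")[100:280,190:390];b=cv2.imread("pics/side5.png")[120:300,170:370]
cv2.imwrite("pics/d6.png",cv2.resize(np.hstack([a,b]),None,fx=2,fy=2,interpolation=cv2.INTER_CUBIC))
E
```

```text
time: 8.55
tcp_pos: [502.5, 96.7, 21.5]
eef_rot: [0.0, 0.75, 0.661, 0.0]
contact_force: [-0.2, -1.3, 1.0]
grip_width: 37.5
time: 9.55
tcp_pos: [537.8, -25.0, 134.0]
eef_rot: [0.001, 0.751, 0.661, 0.001]
contact_force: [1.1, 0.5, -0.6]
grip_width: 0.4
[-87.04  -3.01 133.99]
```

View pics/d6.png

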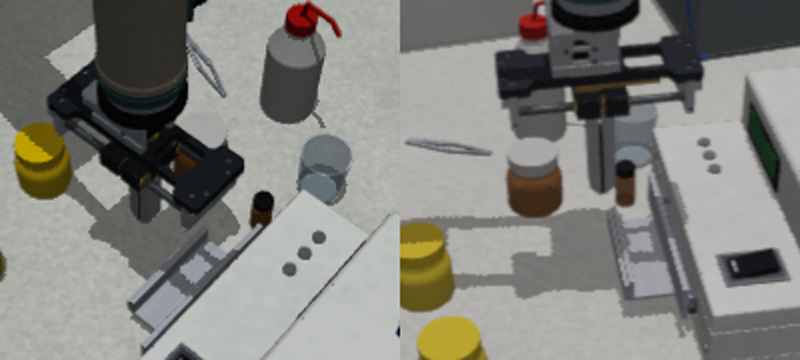

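View pics/scene5.png

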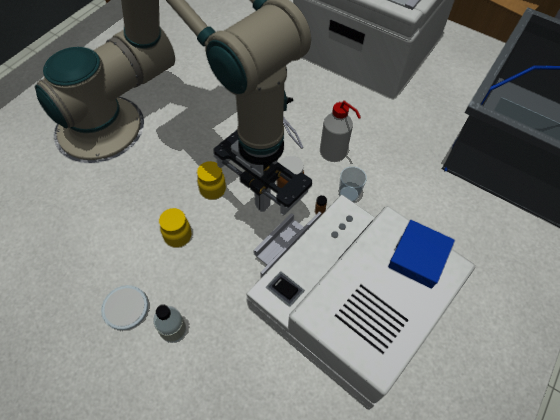

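Run:
```python
from h import *
np.set_printoptions(precision=1,suppress=True)
o=np.load("o.npy");T=np.load("T.npy");D=cam("side");S=cam("scene")
st=manip.state();W=cam("wrist",st);cv2.imwrite("pics/w6.png",camera("wrist")[:,:,::-1])
print("jar",T.T@(onz(D,(236,194),72)-o))
# predicted pixels of lip inner edge at x=-53
for n,C in [("scene",S),("wrist",W)]:
  for x in(-50,-56,-60,-66):print(n,x,[proj(C,o+T@np.array([x,y,52.])) for y in(-60,0,60)])
crop("pics/scene5.png","pics/e1.png",245,195,325,275,8)
```

```text
jar [-136.3  151.7   72. ]
scene -50 [array([258.5, 254.3]), array([277.7, 235.1]), array([296. , 216.7])]
scene -56 [array([256.3, 252.6]), array([275.5, 233.4]), array([293.9, 215.1])]
scene -60 [array([254.9, 251.4]), array([274.1, 232.3]), array([292.5, 214.1])]
scene -66 [array([252.7, 249.7]), array([272. , 230.6]), array([290.3, 212.5])]
wrist -50 [array([318.6, 283.1]), array([320.4, 214.8]), array([322.5, 138.3])]
wrist -56 [array([311.5, 283.2]), array([313. , 214.8]), array([314.6, 138.3])]
wrist -60 [array([306.8, 283.2]), array([308. , 214.9]), array([309.3, 138.4])]
wrist -66 [array([299.8, 283.3]), array([300.5, 214.9]), array([301.4, 138.4])]
```

View pics/e1.png

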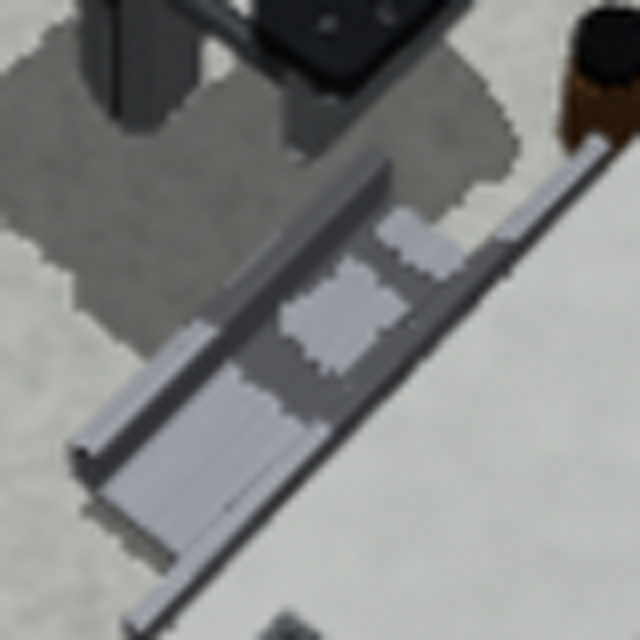

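View pics/w6.png

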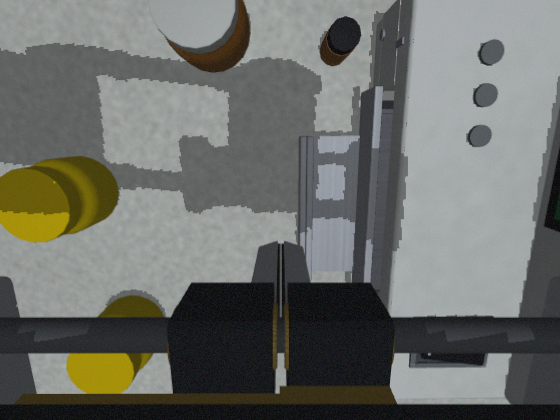

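The jar stands at cleaner (-136, 152), clear of the tray's path by about 25 mm. The lip's inner edge is at cleaner x of about -56, so the tray is about 6 mm out and the channel centre is at about -36. I move over the channel.

```bash
python3 -m jog '[[[1,10,0],[0,0,0],-1],[[2,25,5],[0,0,0],-1],[[3,40,20],[0,0,0],-1],[[3,51,35],[0,0,0],-1],[[3,51,48],[0,0,0],-1],[[3,51,54],[0,0,0],-1],[[3,51,54],[0,0,0],-1],[[3,51,54],[0,0,0],-1]]' 30
python3 - <<'E'
from h import *
np.set_printoptions(precision=1,suppress=True)
o=np.load("o.npy");T=np.load("T.npy")
st=manip.state();print(T.T@(st["tcp_pos"]-o))
cv2.imwrite("pics/w7.png",camera("wrist")[:,:,::-1]);cv2.imwrite("pics/side7.png",camera("side")[:,:,::-1]);cv2.imwrite("pics/scene7.png",camera("scene")[:,:,::-1])
a=cv2.imread("pics/w7.png")[100:300,180:380];b=cv2.imread("pics/side7.png")[190:290,250:350];b=cv2.resize(b,None,fx=2,fy=2)
cv2.imwrite("pics/d7.png",cv2.resize(np.hstack([a,b]),None,fx=2,fy=2,interpolation=cv2.INTER_CUBIC))
E
```

```text
time: 10.7
tcp_pos: [588.8, -26.5, 78.1]
eef_rot: [0.0, 0.75, 0.661, 0.0]
contact_force: [-0.7, -0.5, -0.0]
grip_width: 0.3
[-36.2   1.8  78.1]
```

View pics/d7.png

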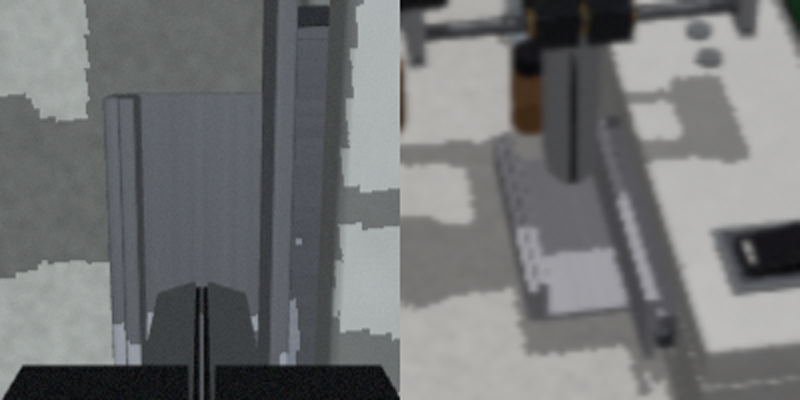

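The fingertips sit centred over the channel, with the lip at crop x 140, the panel at 262 and the fingers at 200. I lower them in.

```bash
python3 -m jog '[[[0,0,5],[0,0,0],-1],[[0,0,11],[0,0,0],-1],[[0,0,17],[0,0,0],-1],[[0,0,23],[0,0,0],-1],[[0,0,28],[0,0,0],-1],[[0,0,31],[0,0,0],-1],[[0,0,32],[0,0,0],-1],[[0,0,32],[0,0,0],-1]]'
```

```text
time: 11.85
tcp_pos: [588.8, -26.5, 45.6]
eef_rot: [0.0, 0.75, 0.661, 0.0]
contact_force: [0.4, -0.2, -0.2]
grip_width: 0.5
```

```bash
python3 -m jog '[[[0,-2,0],[0,0,0],-1],[[0,-4,0],[0,0,0],-1],[[0,-6,0],[0,0,0],-1],[[0,-7,0],[0,0,0],-1],[[0,-8,0],[0,0,0],-1],[[0,-9,0],[0,0,0],-1],[[0,-10,0],[0,0,0],-1],[[0,-11,0],[0,0,0],-1]]'
python3 -m jog '[[[0,-1,0],[0,0,0],-1],[[0,-2.3,0],[0,0,0],-1],[[0,-4,0],[0,0,0],-1],[[0,-6,0],[0,0,0],-1],[[0,-8.5,0],[0,0,0],-1],[[0,-11,0],[0,0,0],-1],[[0,-13.5,0],[0,0,0],-1],[[0,-16,0],[0,0,0],-1]]'
python3 - <<'E'
from h import *
cv2.imwrite("pics/w8.png",camera("wrist")[:,:,::-1]);cv2.imwrite("pics/side8.png",camera("side")[:,:,::-1])
a=cv2.imread("pics/w8.png")[50:300,130:380];b=cv2.imread("pics/side8.png")[180:305,230:355];b=cv2.resize(b,None,fx=2,fy=2)
cv2.imwrite("pics/d8.png",cv2.resize(np.hstack([a,b]),None,fx=1.6,fy=1.6,interpolation=cv2.INTER_CUBIC))
E
```

```text
time: 12.85
tcp_pos: [578.3, -25.2, 45.6]
eef_rot: [0.0, 0.75, 0.661, 0.0]
contact_force: [1.8, 0.2, -1.2]
grip_width: 1.0
time: 13.85
tcp_pos: [561.9, -23.2, 45.6]
eef_rot: [0.0, 0.75, 0.661, 0.0]
contact_force: [2.5, -0.3, 0.1]
grip_width: 0.3
```

View pics/d8.png

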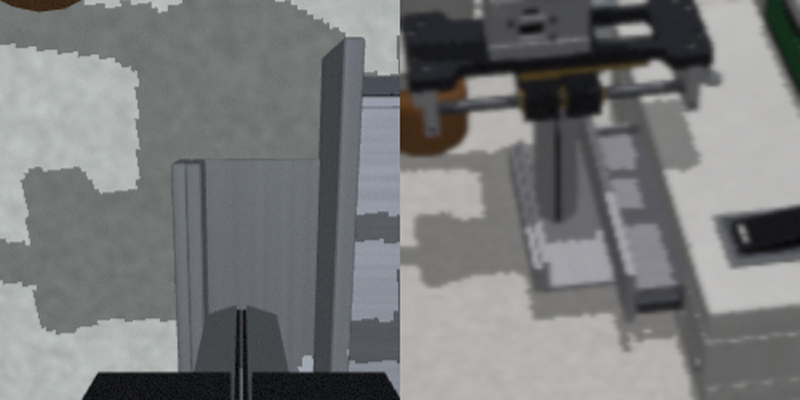

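The tray is following at 2.5 N. I continue smoothly.

```bash
python3 -m jog '[[[0,-2.5,0],[0,0,0],-1],[[0,-5,0],[0,0,0],-1],[[0,-8,0],[0,0,0],-1],[[0,-11,0],[0,0,0],-1],[[0,-14,0],[0,0,0],-1],[[0,-17,0],[0,0,0],-1],[[0,-20,0],[0,0,0],-1],[[0,-23,0],[0,0,0],-1]]'
python3 -m jog '[[[0,-3,0],[0,0,0],-1],[[0,-6,0],[0,0,0],-1],[[0,-9,0],[0,0,0],-1],[[0,-12,0],[0,0,0],-1],[[0,-15,0],[0,0,0],-1],[[0,-18,0],[0,0,0],-1],[[0,-21,0],[0,0,0],-1],[[0,-24,0],[0,0,0],-1]]'
python3 -m jog '[[[0,-3,0],[0,0,0],-1],[[0,-6,0],[0,0,0],-1],[[0,-9,0],[0,0,0],-1],[[0,-12,0],[0,0,0],-1],[[0,-15,0],[0,0,0],-1],[[0,-18,0],[0,0,0],-1],[[0,-21,0],[0,0,0],-1],[[0,-24,0],[0,0,0],-1]]'
```

```text
time: 14.95
tcp_pos: [539.0, -20.3, 45.5]
eef_rot: [0.0, 0.75, 0.661, 0.0]
contact_force: [2.6, -2.1, -0.2]
grip_width: 0.5
time: 15.95
tcp_pos: [515.1, -17.2, 45.5]
eef_rot: [0.0, 0.75, 0.661, -0.0]
contact_force: [2.7, -1.5, 0.9]
grip_width: 0.5
time: 16.95
tcp_pos: [491.3, -14.2, 45.5]
eef_rot: [0.0, 0.75, 0.661, -0.0]
contact_force: [2.1, -2.7, 0.3]
grip_width: 0.6
```

```bash
python3 -m jog '[[[0,-3,0],[0,0,0],-1],[[0,-6,0],[0,0,0],-1],[[0,-9,0],[0,0,0],-1],[[0,-12,0],[0,0,0],-1],[[0,-14.5,0],[0,0,0],-1],[[0,-17,0],[0,0,0],-1],[[0,-19,0],[0,0,0],-1],[[0,-20.5,0],[0,0,0],-1]]'
python3 -m jog '[[[0,-1.2,0],[0,0,0],-1],[[0,-2.4,0],[0,0,0],-1],[[0,-3.6,0],[0,0,0],-1],[[0,-4.8,0],[0,0,0],-1],[[0,-6,0],[0,0,0],-1],[[0,-7.2,0],[0,0,0],-1],[[0,-8.4,0],[0,0,0],-1],[[0,-9.6,0],[0,0,0],-1]]'
```

```text
time: 17.95
tcp_pos: [471.0, -11.6, 45.5]
eef_rot: [-0.0, 0.75, 0.661, 0.0]
contact_force: [2.4, -2.6, 0.7]
grip_width: 0.5
time: 18.95
tcp_pos: [461.6, -10.5, 45.5]
eef_rot: [0.0, 0.75, 0.661, 0.0]
contact_force: [3.2, -1.6, -0.9]
grip_width: 0.6
```

```bash
python3 -m jog '[[[0,-0.7,0],[0,0,0],-1],[[0,-1.4,0],[0,0,0],-1],[[0,-2.1,0],[0,0,0],-1],[[0,-2.8,0],[0,0,0],-1],[[0,-3.5,0],[0,0,0],-1],[[0,-4.2,0],[0,0,0],-1],[[0,-4.9,0],[0,0,0],-1],[[0,-5.2,0],[0,0,0],-1]]'
python3 - <<'E'
from h import *
np.set_printoptions(precision=1,suppress=True)
o=np.load("o.npy");T=np.load("T.npy")
st=manip.state();print(T.T@(st["tcp_pos"]-o),st["contact_force"])
for n in("scene","side"):cv2.imwrite(f"pics/{n}9.png",camera(n)[:,:,::-1])
crop("pics/scene9.png","pics/g1.png",200,140,340,245,5);crop("pics/side9.png","pics/g2.png",190,170,330,275,5)
E
```

```text
time: 19.95
tcp_pos: [457.0, -9.8, 45.5]
eef_rot: [0.0, 0.75, 0.661, 0.0]
contact_force: [4.4, -2.1, -2.6]
grip_width: 0.2
[-169.1    1.9   45.5] [ 4.4 -2.1 -2.6]
```

View pics/g1.png

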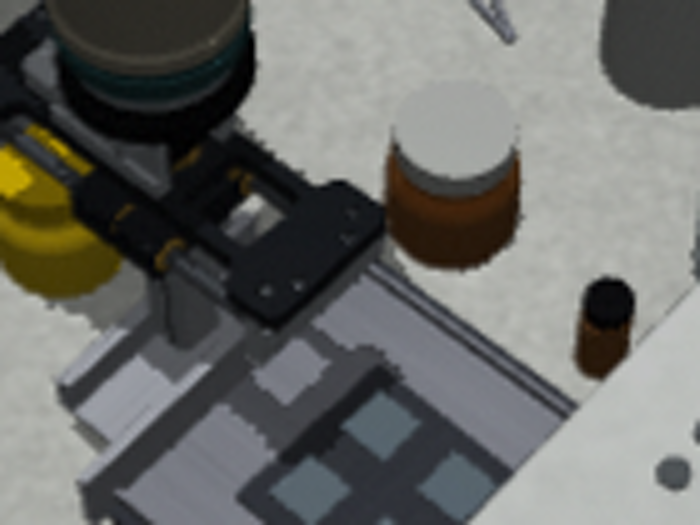

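View pics/g2.png

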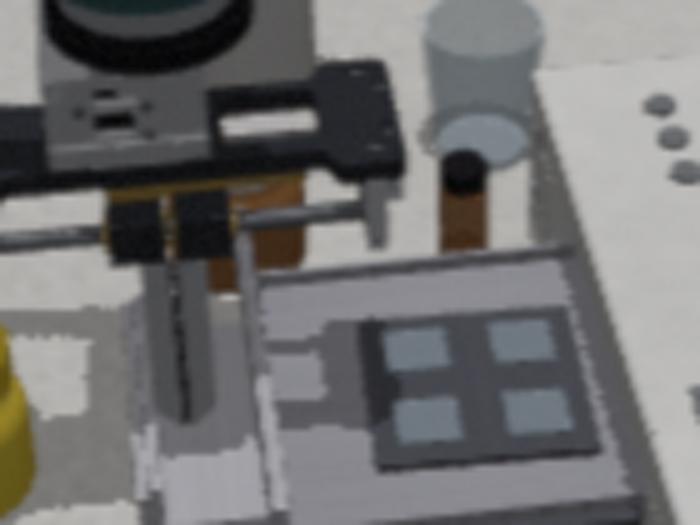

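The force is only about 4–5 N, so I creep on until the stop is clearly felt.

```bash
python3 -m jog '[[[0,-0.5,0],[0,0,0],-1],[[0,-1,0],[0,0,0],-1],[[0,-1.5,0],[0,0,0],-1],[[0,-2,0],[0,0,0],-1],[[0,-2.5,0],[0,0,0],-1],[[0,-3,0],[0,0,0],-1],[[0,-3,0],[0,0,0],-1],[[0,-3,0],[0,0,0],-1]]'
```

```text
time: 21.05
tcp_pos: [456.9, -9.7, 45.8]
eef_rot: [0.002, 0.75, 0.661, 0.002]
contact_force: [8.7, -1.9, -6.7]
grip_width: 0.4
```

The TCP stays put at 456.9 while the force rises, so the tray is on its stop. I ease back to the channel middle, lift straight out and retreat to the right.

```bash
python3 -m jog '[[[0,3,0],[0,0,0],-1],[[0,6,0],[0,0,0],-1],[[0,9,0],[0,0,0],-1],[[0,9,0],[0,0,0],-1],[[0,9,-5],[0,0,0],-1],[[0,9,-15],[0,0,0],-1],[[0,9,-30],[0,0,0],-1],[[0,9,-50],[0,0,0],-1]]'
python3 -m jog '[[[0,0,-20],[0,0,0],-1],[[0,0,-50],[0,0,0],-1],[[-20,-20,-90],[0,0,0],-1],[[-40,-60,-130],[0,0,0],-1],[[-50,-100,-150],[0,0,0],-1],[[-60,-140,-160],[0,0,0],-1],[[-60,-160,-160],[0,0,0],-1],[[-60,-160,-160],[0,0,0],-1]]'
python3 - <<'E'
from h import *
for n in("scene","side"):cv2.imwrite(f"pics/{n}a.png",camera(n)[:,:,::-1])
crop("pics/scenea.png","pics/i1.png",90,90,440,350,2.2)
E
```

```text
time: 22.05
tcp_pos: [462.1, -10.5, 96.4]
eef_rot: [-0.0, 0.75, 0.661, -0.0]
contact_force: [0.5, -0.2, -1.1]
grip_width: 0.6
time: 23.05
tcp_pos: [295.5, -49.6, 255.6]
eef_rot: [0.001, 0.75, 0.661, 0.001]
contact_force: [0.4, -0.1, 0.1]
grip_width: 0.5
```

View pics/i1.png

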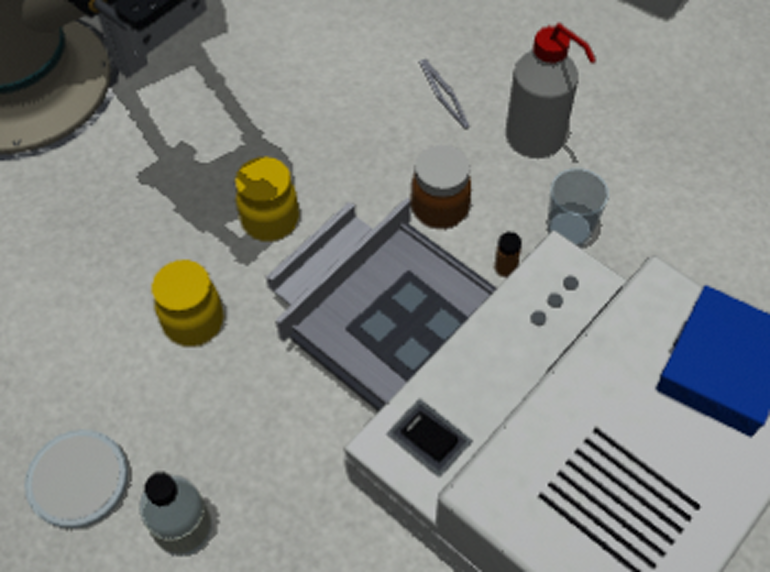

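View pics/sidea.png

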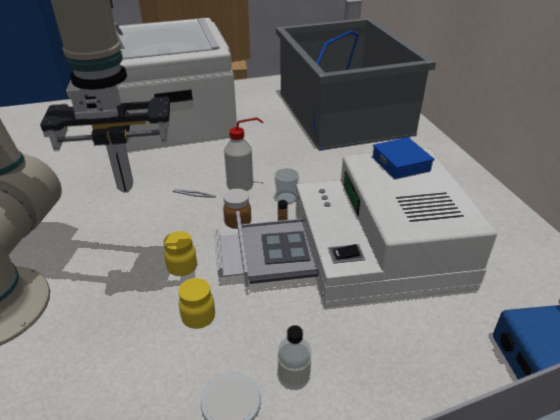

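Run:
```python
from h import *
np.set_printoptions(precision=1,suppress=True)
o=np.load("o.npy");T=np.load("T.npy");S=cam("scene");D=cam("side")
cl=lambda P:T.T@(P-o)
print("carrier",cl(onz(S,(275.5,238.6),39)),cl(onz(D,(285,247.5),39)))
for x in(-174,-180):print(x,[proj(S,o+T@np.array([x,y,52.])) for y in(-60,60)])
print("jar",cl(onz(S,(90+442/2.2,90+168/2.2),72)),cl(onz(D,(236.5,196),72)))
# rocker front/rear top edges for th=+-.2
for th in(-.2,.1,.2):
  print(th,[proj(D,o+T@np.array([50+s*22*np.cos(th),-95+w,94+s*22*np.sin(th)])) for s in(-1,1) for w in (-13,13)])
im=cv2.imread("pics/scenea.png")[180:230,205:265];im2=cv2.imread("pics/sidea.png")[230:280,320:380]
cv2.imwrite("pics/j.png",cv2.resize(np.hstack([im,im2]),None,fx=6,fy=6,interpolation=cv2.INTER_CUBIC))
```

```text
carrier [-52.4  -4.1  39. ] [-50.9  -5.5  39. ]
-174 [array([215.6, 219.8]), array([253.5, 185.2])]
-180 [array([213.6, 218.2]), array([251.6, 183.8])]
jar [-136.2  143.9   72. ] [-135.9  143.9   72. ]
-0.2 [array([337.4, 255.5]), array([334. , 246.1]), array([360.2, 256.7]), array([356.3, 247.3])]
0.1 [array([337. , 258.2]), array([333.6, 248.8]), array([360.7, 254. ]), array([356.8, 244.7])]
0.2 [array([337.1, 259. ]), array([333.7, 249.6]), array([360.7, 253.1]), array([356.8, 243.8])]
```

View pics/j.png

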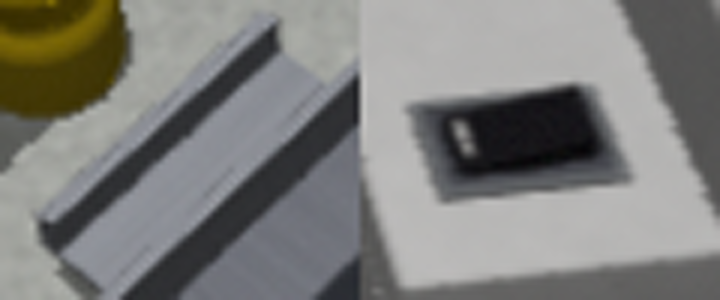

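The measurements agree. The lip's inner edge fits -180 (tray fully out), the rocker ends fit about +0.2 rad, the carrier is about 129 mm behind the lip, and the jar is upright and clear. I hand it in.

```bash
python3 -c "
from rig import manip; print(manip.state()['time']); manip.job_done()"
```

```text
23.15
the job is handed in; nothing more can be done
```

The UV-ozone cleaner is open and the job was handed in at 23 s. I pressed the rocker's front end down, pushed the amber jar to the left along the bench, then drew the tray to its stop with the shut fingertips behind the lip.

Last checks from the camera images:
- **Tray:** the lip's inner edge measured about 180 mm ahead of the face, which is about 130 mm out. The tool stopped moving while the pull rose from about 4 to 9 N, as expected at the stop.
- **Rocker:** its ends matched the off position, about +0.2 rad.
- **Carrier:** flat on the stage, about 129 mm behind the lip and 5 mm off the middle sideways.
- **Jar:** upright at about 144 mm left of the cleaner's middle line, about 18 mm clear of the tray's path.
- **Bystanders:** by eye, all of them looked to be where they started. I did not re-measure them.

**One disagreement:** the jar's sideways position read 152 mm just after the push and 144 mm at the end. I put this down to picking pixels by hand (about 2 pixels), and either value is clear of the tray.

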